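Open the spectrophotometer's sample arm to 60 mm and hold it for loading

ROBOT

A 6-joint arm with a two-finger parallel gripper is mounted at the origin on the work surface. World frame = base frame: x ahead of the robot, y to its left, z up, the work surface at z = 0. Lengths are in m, angles in rad, forces in N, time in s.
With the tool pointing down it reaches from about 0.3 to 0.875 m from the base axis. Payload 4.2 kg.
Tool frame: the origin (TCP) lies midway between the tips of the shut fingers; the grasp point (between the pads) lies 19 mm behind it (ctrl.grip_point_offset is the z of the grasp point in the tool frame, in m); z points along the fingers, y is the direction in which the jaws open and shut (so a half turn about z gives the same grasp; the last joint's range is limited). The gripper opens to 85 mm and grips with 20 to 120 N. Pads are 22 mm wide; open, the fingers measure 114 mm over their backs; the gripper's body (76 mm by 85 mm) begins 54 mm behind the grasp point. The pads swing forward as they close: fully open they stand 13 mm farther back than shut.
Start: joints at [-1.151, 0.32, 1.565, -0, 1.257, -0.02], TCP at [0.245, -0.52, 0.231] pointing down, gripper open.
Joint ranges: [-3.11, 3.11], [-0.84, 2.01], [0.21, 2.61], [-1.34, 4.49], [0.05, 2.63], [-2.56, 2.56]. Speed limits (rad/s): [2.57, 2.57, 3.14, 3.14, 3.14, 3.14].

INTERFACE

Orientations are given as a unit quaternion [w, x, y, z].
In Python, from workcell import ctrl, camera, order, finder gives the robot as it stands. The module is installed in compiled form; this text tells all that it offers.
- The arm moves only by the tool move_arm, never from a script. Its argument "increments" is a list that holds one entry, the list of rows, each a list of 5 numbers: the opening, from -1 (shut) to 1 (fully open), so that 0 is half open, then the shift along the tool's x, y, z in cm, then the turn about the tool's z in degrees. A call has 1 to 20 rows; each row shifts and turns the commanded pose from where the row before left it, along the tool's axes as they then stand; what a row does not reach is not made up. A row lasts 1/10 s, in which the tool goes at most 50 mm and 8.59 degrees, less where a joint would pass 70% of its speed; a pose out of reach is approached as far as the arm can. A call is refused whole if a number of a shift passes 5 or a number of a turn 8.59, either way. A call with a gripper value outside its range is refused whole. The fingers move at their own pace and stop on an object; "squeeze" is the grip in N (left out, the last holds). Time passes only in rows, so rows that do not move let the fingers close. It gives the time, the measured TCP pose, the force and the opening at its end, in the units of the state.
- ctrl.get_state(): the state, without advancing time (a new reading comes with each control period).
- camera(name): name is "side" or "top" or "wrist"; returns a dict with "pixels" (420x560x3 uint8, red, green, blue), "intrinsics" (3x3 intrinsics, pixels), "dist" ([k1, k2, p1, p2, k3] as OpenCV has them; the pictures are not rectified), "rvec" (rotation vector, rad) and "tvec" (3), from world to camera coordinates, as OpenCV has them; the wrist camera has in their place "mount" (4x4, takes a point from camera to tool coordinates, whose origin is the TCP and whose axes are the flange's). Camera axes: x right, y down, z forward; pixel columns grow to the right and rows downward; lengths in m; the calibration is good to about 2 mm. A picture is of the moment at which its call begins: read the wrist's pose just before it. There is no depth.
- order.hand_in(): hands the job in, once; it reports no verdict.
Trained networks look in a picture, given as the dict that the camera call returned (one of the last four; its "shot" number tells which), for a name from the list of things; names that differ only in an ending like _2 or _b are one class to them, and where a whole thing is asked for, a point or a joint stands for the part that bears it (a point fixed in the world has none). Each returns a list of dicts, best first, with "p" (0 to 1); they miss things now and then, are a little off and sometimes report something else, mostly with a low value. They report only what shows in the picture. A call takes as long as a camera call.
- finder.outline_of(picture, target): "region" (420x560 bool, what is visible of it) and "bbox" ([left, top, right, bottom] in pixels, round what is visible of it).
The state is a dict: "time_s": time; "joint_positions": joint angles; "dq": joint speeds; "effort": joint torques, N m; "tcp_pos": TCP position; "tcp_rot": TCP orientation; "force": force on the tool from outside, world axes, zero at the start; "moment": the same for the moment, N m; "gripper_width": opening from 0.0 (shut) to 1.0 (fully open).
Only numpy, scipy, OpenCV 4.12 (cv2) and the standard library are available. Lean on these libraries where they do the work, as an engineer would, in place of code of your own. Each camera call takes 0.05 s, during which the arm holds its last target.

TASK

Open the spectrophotometer's sample arm for me: push the lock button on its guide sleeve down until the arm springs free, then take hold of the arm, which has an upright grip, and draw it out to the 60 mm line of its scale (lines every 10 mm, long ones at 0, 50 and 100, read at the sleeve's mouth). A spring pulls it back, so hold it steady on that mark and finish while still holding it, so that I can set a sample against the port; leave the other things on the bench where they are.

Things in the scene. Friction and masses are not known exactly. Their poses are not given: they have to be found in the camera images.
- spectro: spectrophotometer, a fixed light-grey case 280 mm deep, 240 wide, 203 high. Origin on the bench under the middle of its front face; x points into the case (the front looks along -x), z up. In front is a foot shelf 160 mm long, top 18 mm high. The port is in the front face at y -35, z 115 mm.
- sleeve_mouth (a point): middle of the black open end of the guide sleeve, a fixed square aluminium tube 34 mm thick, top 70 mm high, running out level from the front face along -x at y = 70 mm of the spectrophotometer; the mouth is 141 mm in front of the face, 53 mm up. The scale is read here. Axes as the spectrophotometer's.
- button_top (a point): centre of the top of the lock button, a dark round push button 23 mm across on top of the guide sleeve, 100 mm in front of the front face, 86 mm above the bench, standing 16 mm above the sleeve. It is pushed straight down 8 mm. The arm's grip stands 87 mm farther out in the same line.
- lock_button (a joint): how far the lock button is pushed down, in m: 0 up, 0.008 fully down. Its spring takes 1.4 N at first, 5 N fully down. The arm comes free at about 6 mm and springs out; from then on the button stays about 6 mm down by itself.
- grip (a point): point on the axis of the arm's upright grip, a black vertical round bar 22 mm across, 74 to 130 mm above the bench; the point is 110 mm up. It stands on the end block of the arm (34 x 44 mm, top 74 mm high), locked 187 mm in front of the front face at y = 70 mm, and can be taken from above. Axes as the spectrophotometer's; it moves with the arm.
- sample_arm (a joint): how far the arm is drawn out of its sleeve, in m (the scale reading): 0 closed and locked, at most 0.1, sliding level along -x of the spectrophotometer. Black lines on the steel rod every 10 mm; 0, 50 and 100 span the rod. Unlocked it springs out to about 18 mm; beyond that a spring pulls it back with 140 N/m (5.6 N at 60 mm).
- pad (a point): centre of the round white backing pad, 56 mm across, which covers the port when closed and moves with the arm. Its rod, 115 mm up, runs along x at y = -35 mm to a bracket 133 mm high, 187 mm in front of the face when locked; a cross bar 61 mm high joins the bracket to the grip's end block.
- tile: white calibration tile in a round black holder, 54 mm across, 12 mm high, lying on the foot shelf; origin at the centre of its underside; leave it alone
- pot_a: closed stainless-steel dye pot, 58 mm across, 126 mm high, standing on the bench; origin at the centre of its underside; leave it alone
- pot_b: second dye pot like pot_a, on the bench; leave it alone
- bottle_a: dark dye bottle with a screw cap, 70 mm across, 136 mm high, on the bench; origin at the centre of its underside; leave it alone
- bottle_b: dye bottle like bottle_a, on the bench; leave it alone
- bottle_c: larger dye bottle, 81 mm across, 156 mm high, on the bench; leave it alone
- timer: flat white kitchen-type timer, 62 x 62 mm, 20 mm high, lying on the bench; leave it alone

How it is judged:
On the way, in this order (a step that is already met when the one before it is completed fails the run):
1. the lock button has been pushed down and the arm has sprung free of its lock (value of joint lock_button above 0.003 m and value of joint sample_arm above 0.005 m), for 0.1 s.
2. the arm is drawn out to the 60 mm mark and held by the gripper (value of joint sample_arm between 0.056 and 0.064 m and contact force between the fingers and sample_arm above 2 N), for 0.3 s.
At the end, for the whole second after the job is handed in: the sample arm stands at 60 mm on its scale (within 4 mm), at rest (below 10 mm/s), and the fingers hold it there against its spring (more than 2 N) (all of step 2 and velocity of joint sample_arm between -0.01 and 0.01 m/s); the arm keeps its last pose, push and grip.
It fails at once if a dye pot is pushed more than 30 mm away or knocked over (distance of any of pot_a, pot_b from where it was at the start of the episode above 0.03 m or angle between any of pot_a, pot_b's own z axis and vertical above 0.5 rad).
It fails at once if a dye bottle is pushed more than 30 mm away or knocked over (distance of any of bottle_a, bottle_b, bottle_c from where it was at the start of the episode above 0.03 m or angle between any of bottle_a, bottle_b, bottle_c's own z axis and vertical above 0.5 rad).
It fails at once if the calibration tile is pushed more than 30 mm away or knocked over (distance of tile from where it was at the start of the episode above 0.03 m).
It fails at once if the timer is pushed more than 30 mm away or knocked over (distance of timer from where it was at the start of the episode above 0.03 m).
It also fails if it takes over 48 s, if anything falls off the work surface, if the arm or the gripper's body presses on something with over 40 N, if the wrist force passes 120 N, or if a joint passes its speed limit or range.

## Working session

There is one attempt and no reset: what is moved stays moved. The work goes in short steps, Python scripts to look and compute and a tool call to move; the robot and the scene stay as the last step left them, time stands still between calls to the robot, and variables do not carry over. Pictures are saved under pics/ and viewed, and the job is handed in when it is done.

Besides the shell and the picture viewer there is one more tool, called after "Call:" as name([rows], argument=value, ...), one row to a line, values as JSON. move_arm: Moves the arm, as the interface text tells. Its arguments: {"type":"object","properties":{"increments":{"type":"array"},"squeeze":{"type":"number"}},"required":["increments"]}

```bash
mkdir -p pics; cat > h.py <<'E'
import numpy as np, cv2
from workcell import ctrl, camera, order, finder
def save(p,n): cv2.imwrite('pics/'+n+'.png',cv2.cvtColor(p['pixels'],cv2.COLOR_RGB2BGR))
E
python3 - <<'E'
from h import *
np.set_printoptions(precision=4,suppress=True)
s=ctrl.get_state(); print({k:np.round(v,4) for k,v in s.items()}, ctrl.grip_point_offset)
for n in ['side','top','wrist']:
    p=camera(n); save(p,n+'0'); print(n,{k:v for k,v in p.items() if k!='pixels'})
    for t in ['spectro','lock_button','button_top','grip','sample_arm','pad','sleeve_mouth']:
        try:
            for r in finder.outline_of(p,t)[:2]: print(t,round(r['p'],2),r['bbox'])
        except Exception as e: print(t,e)
E
```

```text
{'time_s': np.float64(0.0), 'joint_positions': array([-1.151 ,  0.3203,  1.5657, -0.    ,  1.2574, -0.02  ]), 'dq': array([ 0.0005, -0.0023,  0.0016,  0.0007,  0.0006, -0.0014]), 'effort': array([ -0.0031, -41.5532, -23.4166,  -0.0002,   0.0083,   0.    ]), 'tcp_pos': array([ 0.2446, -0.5198,  0.2305]), 'tcp_rot': array([-0.0009,  0.9759,  0.2181, -0.0002]), 'force': array([-0.2627,  0.5333,  0.5488]), 'moment': array([0.007 , 0.0238, 0.0001]), 'gripper_width': np.float64(1.0006)} -0.0187
side {'intrinsics': array([[530.0577,   0.    , 270.1274],
       [  0.    , 530.0577, 215.0038],
       [  0.    ,   0.    ,   1.    ]]), 'dist': array([-0.1832,  0.    ,  0.    ,  0.    ,  0.    ]), 'rvec': array([ 2.29  , -0.0255,  0.0229]), 'tvec': array([-0.5653,  0.0412,  1.1656]), 'shot': 1}
spectro 0.89 [224.9, 58.7, 348.6, 223.6]
lock_button 0.6 [241.0, 167.8, 252.0, 180.6]
lock_button 0.28 [201.3, 311.2, 244.2, 378.6]
button_top 0.5 [221.0, 61.3, 347.0, 224.9]
button_top 0.42 [241.7, 167.4, 252.5, 176.1]
grip 0.84 [223.3, 131.5, 311.5, 220.8]
pad 0.56 [222.8, 135.0, 310.4, 219.7]
pad 0.51 
[... 531 characters left out ...]
7, 272.5]
grip 0.77 [133.8, 161.5, 240.4, 271.8]
grip 0.62 [385.2, 292.3, 439.5, 339.8]
sample_arm 0.9 [136.5, 159.3, 241.1, 267.8]
sample_arm 0.28 [210.7, 314.9, 248.0, 353.3]
pad 0.64 [134.0, 164.9, 240.5, 269.7]
pad 0.21 [387.0, 291.3, 436.5, 336.3]
sleeve_mouth 0.84 [0.4, 78.4, 238.4, 281.4]
wrist {'intrinsics': array([[318.1313,   0.    , 279.5342],
       [  0.    , 318.1313, 210.6785],
       [  0.    ,   0.    ,   1.    ]]), 'dist': array([-0.0667,  0.    ,  0.    ,  0.    ,  0.    ]), 'mount': array([[-0.0008, -0.9508, -0.31  ,  0.0797],
       [ 1.    , -0.001 ,  0.0005,  0.    ],
       [-0.0008, -0.31  ,  0.9508, -0.1429],
       [ 0.    ,  0.    ,  0.    ,  1.    ]]), 'shot': 3}
```

View pics/side0.png

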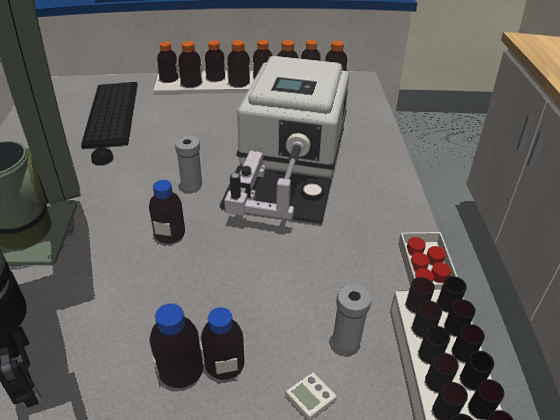

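View pics/top0.png

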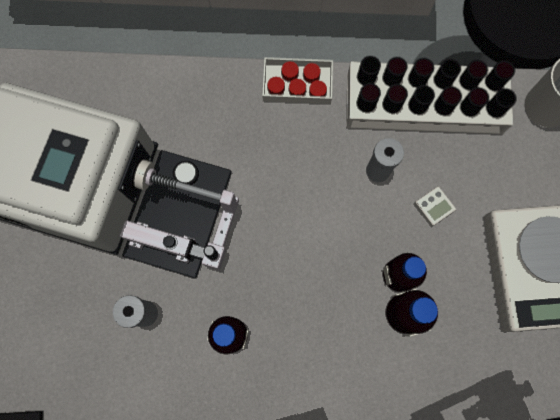

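View pics/wrist0.png

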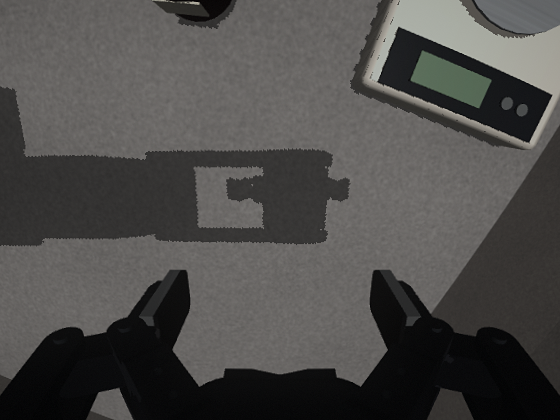

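The side view shows the spectro at about (290,130), with the sleeve and grip at about (240,190). In the top view the button is at about (168,241) and the grip top at about (210,252). I'll enlarge both.

```bash
python3 - <<'E'
import cv2
a=cv2.imread('pics/side0.png')[120:235,210:340]; cv2.imwrite('pics/sz.png',cv2.resize(a,None,fx=6,fy=5.2,interpolation=2)[:600])
a=cv2.imread('pics/top0.png')[150:285,110:250]; cv2.imwrite('pics/tz.png',cv2.resize(a,None,fx=4,fy=4,interpolation=2))
E
```

```text
(no output)
```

View pics/sz.png

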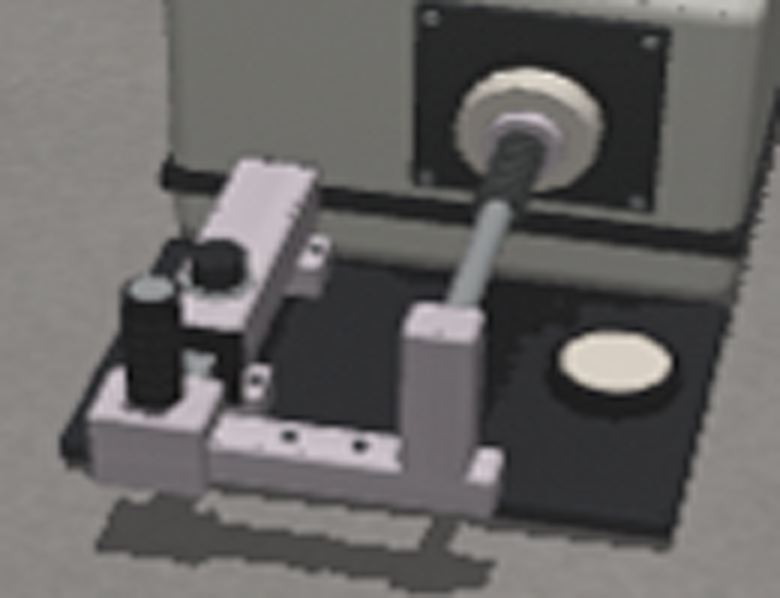

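View pics/tz.png

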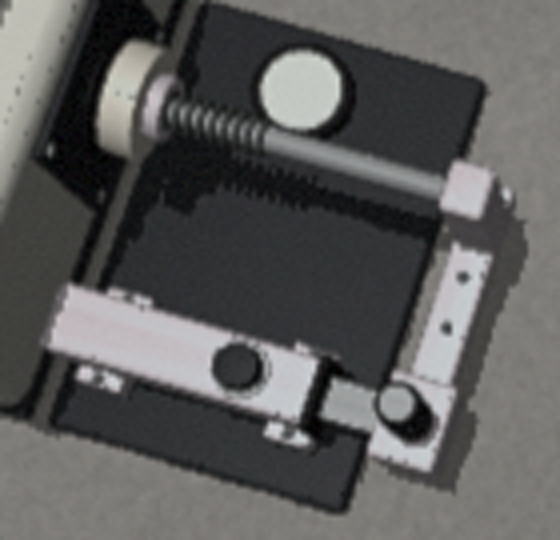

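```bash
cat >> h.py <<'E'
def proj(p,P):
    return cv2.projectPoints(np.asarray(P,float).reshape(-1,1,3),p['rvec'],p['tvec'],p['intrinsics'],p['dist'])[0].reshape(-1,2)
def w(pose,P):
    c,s=np.cos(pose[2]),np.sin(pose[2]); P=np.atleast_2d(P)
    return np.c_[pose[0]+c*P[:,0]-s*P[:,1],pose[1]+s*P[:,0]+c*P[:,1],P[:,2]]
E
python3 - <<'E'
from h import *
from scipy.optimize import least_squares
np.set_printoptions(precision=4,suppress=True)
M=np.array([[-.1,.07,.086],[-.187,.07,.130],[-.187,-.035,.133]])
T=np.array([[169,241],[209.2,250.5],[226.7,197]]);S=np.array([[246.5,167.7],[235.3,175.6],[283.8,182.1]])
ps,pt=camera('side'),camera('top')
f=lambda q:np.r_[(proj(pt,w(q,M))-T).ravel(),(proj(ps,w(q,M))-S).ravel()]
for y0 in [0,1.5,3,-1.5]:
    r=least_squares(f,[.6,0,y0]); print(r.x,r.cost)
    best=r if y0==0 or r.cost<best.cost else best
q=best.x;print(f(q).reshape(-1,2)); np.save('q.npy',q)
print('button',w(q,M[0]),'grip',w(q,M[1]),'grip60',w(q,[-.247,.07,.11]),'face dir -x', -np.cos(q[2]),-np.sin(q[2]))
from scipy.spatial.transform import Rotation as R
s=ctrl.get_state();print(R.from_quat(np.roll(s['tcp_rot'],-1)).as_matrix())
# other objects
for t in ['pot_a','bottle_a','bottle_c']:
    for r in finder.outline_of(pt,t)[:4]: print(t,round(r['p'],2),r['bbox'])
# case corners check
for p,n in[(ps,'s'),(pt,'t')]:
    im=cv2.cvtColor(p['pixels'],cv2.COLOR_RGB2BGR)
    for P in [[0,.12,.203],[0,-.12,.203],[-.16,.12,.018],[-.16,-.12,.018],[-.1,.07,.086],[-.187,.07,.13],[-.141,.07,.053],[-.141,.07,.07],[-.187,.07,.074]]:
        u=proj(p,w(q,P))[0]; cv2.circle(im,(int(round(u[0])),int(round(u[1]))),2,(0,0,255),-1)
    cv2.imwrite('pics/fit'+n+'.png',np.ascontiguousarray(im[40:300,60:360] if n=='t' else im[40:300,160:460]).repeat(2,0).repeat(2,1))
E
```

```text
[0.6043 0.1941 1.3155] 4.143377998094447
[0.6043 0.1941 1.3155] 4.14337799809454
[0.6043 0.1941 1.3155] 4.143377998094313
[0.6043 0.1941 1.3155] 4.143377998094377
[[-0.1666 -1.083 ]
 [-0.4471 -0.876 ]
 [-0.0883 -0.8945]
 [-1.0854  1.3626]
 [-1.1514  0.3631]
 [-0.9032 -0.0535]]
button [[0.5113 0.115  0.086 ]] grip [[0.4894 0.0309 0.13  ]] grip60 [[ 0.4742 -0.0272  0.11  ]] face dir -x -0.25255926085552133 -0.9675814279718853
[[ 0.9049  0.4257  0.    ]
 [ 0.4257 -0.9049 -0.0001]
 [ 0.      0.0001 -1.    ]]
pot_a 0.68 [367.1, 137.7, 404.9, 180.7]
pot_a 0.59 [116.2, 295.3, 157.0, 327.5]
bottle_a 0.72 [387.5, 290.6, 441.0, 337.7]
bottle_a 0.68 [209.2, 316.5, 248.7, 353.4]
bottle_a 0.66 [382.2, 256.0, 427.3, 292.4]
bottle_c 0.72 [387.5, 290.6, 441.0, 337.7]
bottle_c 0.68 [209.2, 316.5, 248.7, 353.4]
bottle_c 0.66 [382.2, 256.0, 427.3, 292.4]
```

The fit holds to about 1 px: button near (0.511, 0.115, 0.086) and pull direction (-0.253, -0.968). I'll go over the button at travel height with the fingers shut.

Call:
move_arm([
  [[-1, 1.5, -1.4, 0, 0], [-1, 2.5, -2.3, 0, 0], [-1, 2.5, -2.3, 0, 0], [-1, 2.5, -2.3, 0, 0], [-1, 2.5, -2.3, 0, 0], [-1, 2.5, -2.3, 0, 0], [-1, 2.5, -2.3, 0, 0], [-1, 2.5, -2.3, 0, 0], [-1, 2.5, -2.3, 0, 0], [-1, 2.5, -2.3, 0, 0], [-1, 2.5, -2.3, 0, 0], [-1, 2.5, -2.3, 0, 0], [-1, 2.5, -2.3, 0, 0], [-1, 2.5, -2.3, 0, 0], [-1, 2.5, -2.3, 0, 0], [-1, 2.5, -2.3, 0, 0], [-1, 2.5, -2.3, 0, 0], [-1, 2.5, -2.3, 0, 0], [-1, 2.5, -2.3, 0, 0], [-1, 1.5, -1.4, 0, 0]],
])

```text
time_s: 3.45
tcp_pos: [0.4917, 0.0862, 0.2313]
tcp_rot: [-0.0, 0.976, 0.219, 0.0]
force: [0.3, 0.8, 0.9]
gripper_width: -0.002
```

Call:
move_arm([
  [[-1, 0, 0, 0, 8], [-1, 0, 0, 0, 8], [-1, 0, 0, 0, 8], [-1, 0, 0, 0, 8], [-1, 0, 0, 0, 7.8], [-1, 0, 0, 0, 0], [-1, 0, 0, 0, 0], [-1, 0, 0, 0, 0]],
])

```text
time_s: 4.25
tcp_pos: [0.4909, 0.084, 0.2313]
tcp_rot: [0.0, 0.992, -0.126, 0.0]
force: [0.5, 0.2, -0.0]
gripper_width: -0.001
```

```bash
cat >> h.py <<'E'
from scipy.spatial.transform import Rotation as R
def rot(s): return R.from_quat(np.roll(s['tcp_rot'],-1)).as_matrix()
def wproj(s,p,P):
    m=np.linalg.inv(p['mount']); P=np.atleast_2d(P)
    t=(P-s['tcp_pos'])@rot(s); c=t@m[:3,:3].T+m[:3,3]
    return cv2.projectPoints(c.reshape(-1,1,3),np.zeros(3),np.zeros(3),p['intrinsics'],p['dist'])[0].reshape(-1,2)
E
python3 - <<'E'
from h import *
np.set_printoptions(precision=4,suppress=True)
s=ctrl.get_state();p=camera('wrist');print(s['time_s'],s['tcp_pos'],s['joint_positions'],s['gripper_width'],s['force']);print(rot(s))
q=np.load('q.npy');P=w(q,[[-.1,.07,.086],[-.187,.07,.13],[-.187,-.035,.133]]);u=wproj(s,p,P);print(u)
save(p,'w1')
d=rot(s).T@(P[0]-s['tcp_pos']);print('tool delta cm',d*100)
E
```

```text
4.25 [0.4909 0.084  0.2313] [ 0.1464  0.1985  1.7333 -0.0001  1.2098  1.9702] -0.0012943898611369915 [ 0.4975  0.2288 -0.041 ]
[[ 0.9682 -0.2503  0.    ]
 [-0.2503 -0.9682 -0.0001]
 [ 0.0001  0.     -1.    ]]
[[241.6501 183.956 ]
 [344.4468 196.7961]
 [353.8586  53.4447]]
tool delta cm [ 1.1984 -3.5167 14.5319]
```

View pics/w1.png

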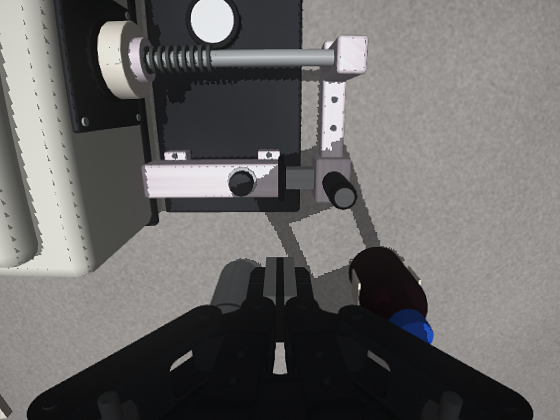

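View pics/fitt.png

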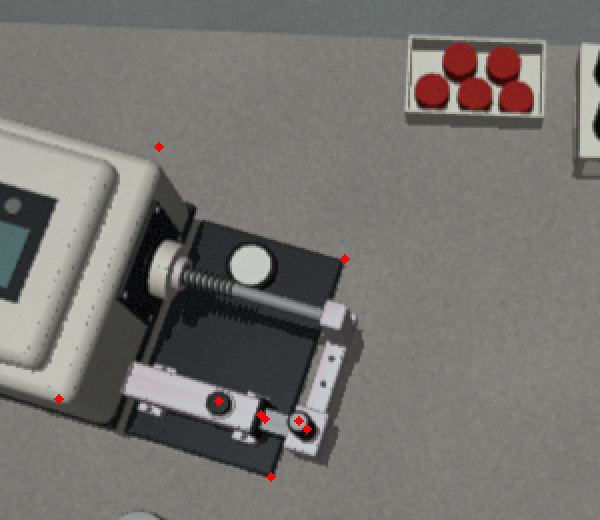

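The wrist picture agrees with the fit: button at (241,183), grip top at (344,197), bracket top at (352,54), all within 1–2 px. The sleeve is level in the picture, so the yaw is right. Now moving over the button and down.

Call:
move_arm([
  [[-1, 0.6, -1.75, 0, 0], [-1, 0.6, -1.75, 0, 0], [-1, 0, 0, 0, 0], [-1, 0, 0, 2, 0], [-1, 0, 0, 3, 0], [-1, 0, 0, 3, 0], [-1, 0, 0, 3, 0], [-1, 0, 0, 1.5, 0], [-1, 0, 0, 0.8, 0], [-1, 0, 0, 0, 0], [-1, 0, 0, 0, 0]],
])

```text
time_s: 5.4
tcp_pos: [0.5121, 0.1152, 0.099]
tcp_rot: [-0.0, 0.992, -0.127, 0.001]
force: [0.2, -0.2, 0.0]
gripper_width: 0.004
```

```bash
python3 - <<'E'
from h import *
np.set_printoptions(precision=4,suppress=True)
s=ctrl.get_state();print(s['tcp_pos'],s['force'])
p=camera('side');save(p,'s1'); im=cv2.imread('pics/s1.png')[120:235,200:340]; cv2.imwrite('pics/s1.png',cv2.resize(im,None,fx=5,fy=5,interpolation=2))
p=camera('wrist');save(p,'w2')
E
```

```text
[0.5121 0.1152 0.099 ] [ 0.15   -0.1574  0.0053]
```

View pics/s1.png

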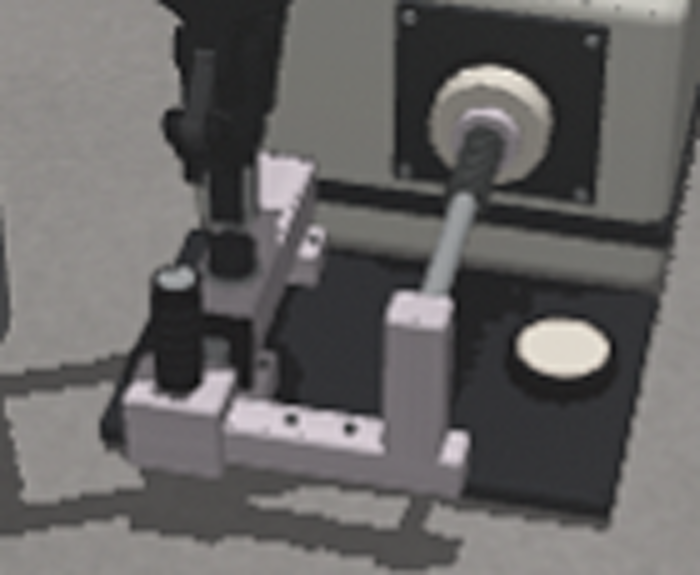

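View pics/w2.png

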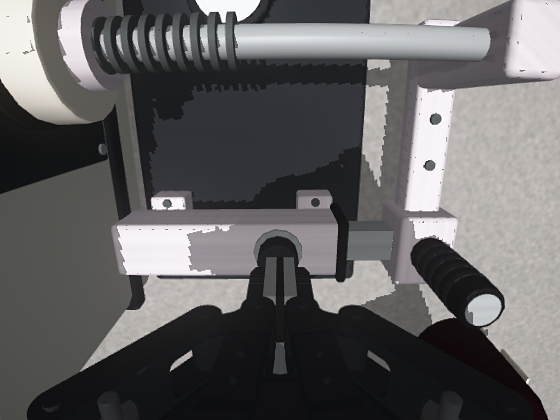

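The fingers are centred right above the button, at (278,250) in the wrist view. TCP is 13 mm above its top. Pressing down about 7 mm.

Call:
move_arm([
  [[-1, 0, 0, 0.8, 0], [-1, 0, 0, 0.4, 0], [-1, 0, 0, 0.2, 0], [-1, 0, 0, 0.2, 0], [-1, 0, 0, 0.2, 0], [-1, 0, 0, 0.1, 0], [-1, 0, 0, 0, 0], [-1, 0, 0, 0, 0]],
])

```text
time_s: 6.3
tcp_pos: [0.5113, 0.1148, 0.0793]
tcp_rot: [0.0, 0.992, -0.127, -0.0]
force: [-1.7, -1.3, 4.1]
gripper_width: -0.0
```

```bash
python3 - <<'E'
from h import *
np.set_printoptions(precision=4,suppress=True)
s=ctrl.get_state();print(s['tcp_pos'],s['force'])
p=camera('wrist');save(p,'w3')
E
```

```text
[0.5113 0.1148 0.0793] [-1.7271 -1.3139  4.1074]
```

View pics/w3.png

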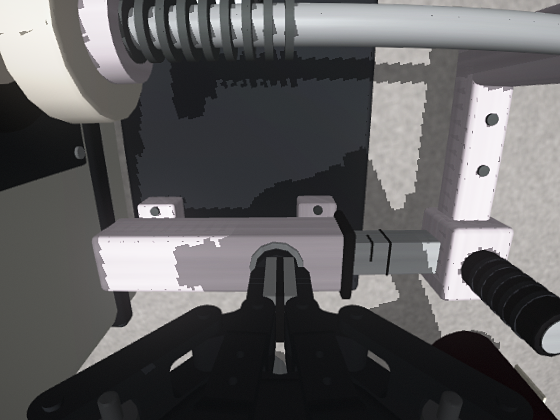

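The arm sprang free: the 0 and 10 mm lines now show outside the mouth at (388,253) and (371,248), with 4.1 N on the button. I'll rise, move over to the grip and open.

Call:
move_arm([
  [[-1, 0, 0, -1, 0], [-1, 0, 0, -3, 0], [-1, 0, 0, -4, 0], [-1, 0, 0, -4, 0], [-1, 0, 0, -1.5, 0], [-1, 0, 1.5, 0, 0], [0, 0, 2.5, 0, 0], [1, 0, 2.5, 0, 0], [1, 0, 2.5, 0, 0], [1, 0, 1.5, 0, 0], [1, 0, 0, 0, 0], [1, 0, 0, 0, 0], [1, 0, 0, 0, 0]],
])

```text
time_s: 7.65
tcp_pos: [0.4851, 0.0138, 0.214]
tcp_rot: [-0.0, 0.992, -0.127, -0.0]
force: [-0.1, 1.3, 1.0]
gripper_width: 1.002
```

```bash
python3 - <<'E'
from h import *
from scipy.optimize import brentq
np.set_printoptions(precision=4,suppress=True)
s=ctrl.get_state();p=camera('wrist');save(p,'w4');print(s['tcp_pos'],s['force'],s['gripper_width'])
q=np.load('q.npy')
for a in (.0,.016,.018,.020): print(a,wproj(s,p,w(q,[-.187-a,.07,.130])),wproj(s,p,w(q,[-.187-a,-.035,.133])))
P=w(q,[-.205,.07,.110])[0]; print(P,'tool delta of TCP->grip pt',rot(s).T@(P-s['tcp_pos'])*100)
print('mouth',w(q,[-.141,.07,.07]),wproj(s,p,w(q,[-.141,.07,.07])))
p=camera('top');save(p,'t4')
E
```

```text
[0.4851 0.0138 0.214 ] [-0.1484  1.2706  1.0385] 1.0015669593290677
0.0 [[256.2917 218.1135]] [[252.6928  68.0684]]
0.016 [[277.447  218.1189]] [[277.1535  68.004 ]]
0.018 [[280.0924 218.1193]] [[280.2126  68.0042]]
0.02 [[282.7378 218.1196]] [[283.2718  68.0062]]
[0.4848 0.0134 0.11  ] tool delta of TCP->grip pt [-0.0101  0.0411 10.4015]
mouth [[0.501  0.0754 0.07  ]] [[211.7617 196.8475]]
```

View pics/w4.png

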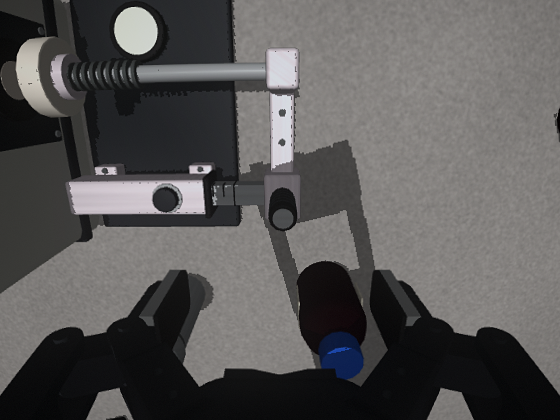

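View pics/t4.png

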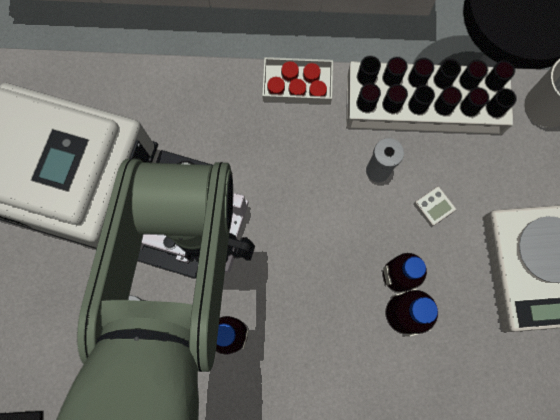

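Grip top is at (283,218) in the wrist view, which puts the arm at about 20 mm, right under the TCP. Open fingers clear the sleeve and the bottle at (335,310). Descending and closing.

Call:
move_arm([
  [[1, 0, 0.1, 2, 0], [1, 0, 0, 3, 0], [1, 0, 0, 3, 0], [1, 0, 0, 2.5, 0], [1, 0, 0, 1.3, 0], [1, 0, 0, 0.5, 0], [1, 0, 0, 0, 0], [0, 0, 0, 0, 0], [-0.5, 0, 0, 0, 0], [-1, 0, 0, 0, 0], [-1, 0, 0, 0, 0], [-1, 0, 0, 0, 0], [-1, 0, 0, 0, 0], [-1, 0, 0, 0, 0]],
], squeeze=40)

```text
time_s: 9.15
tcp_pos: [0.4849, 0.0122, 0.0918]
tcp_rot: [0.0, 0.992, -0.127, 0.0]
force: [-1.4, 0.4, 6.2]
gripper_width: 0.249
```

```bash
python3 - <<'E'
from h import *
np.set_printoptions(precision=4,suppress=True)
s=ctrl.get_state();p=camera('wrist');save(p,'w5');print(s['tcp_pos'],s['force'],s['gripper_width'])
q=np.load('q.npy');c,n=np.cos(q[2]),np.sin(q[2]);d=s['tcp_pos'][:2]-q[:2]
print('spectro frame',c*d[0]+n*d[1],-n*d[0]+c*d[1])
p=camera('side');save(p,'s5'); im=cv2.imread('pics/s5.png')[110:245,190:340]; cv2.imwrite('pics/s5.png',cv2.resize(im,None,fx=4,fy=4,interpolation=2))
E
```

```text
[0.4849 0.0122 0.0918] [-1.4252  0.35    6.2389] 0.2489279745434272
spectro frame -0.20614422583016373 0.06962382546925136
```

View pics/w5.png

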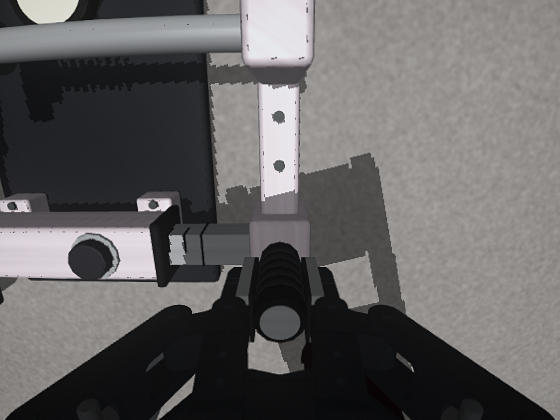

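View pics/s5.png

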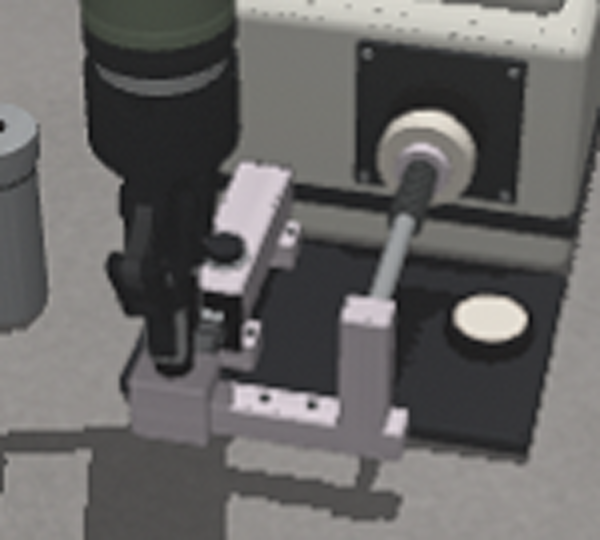

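Gripped: the opening of 0.249 is about 21 mm, which fits the 22 mm bar. The model puts the arm at about 19 mm. I'll draw it out most of the way and read the scale.

Call:
move_arm([
  [[-1, 0, 0.3, 0, 0], [-1, 0, 0.5, 0, 0], [-1, 0, 0.6, 0, 0], [-1, 0, 0.6, 0, 0], [-1, 0, 0.6, 0, 0], [-1, 0, 0.5, 0, 0], [-1, 0, 0.4, 0, 0], [-1, 0, 0, 0, 0], [-1, 0, 0, 0, 0], [-1, 0, 0, 0, 0]],
])

```text
time_s: 10.25
tcp_pos: [0.4765, -0.021, 0.0918]
tcp_rot: [-0.001, 0.992, -0.127, 0.001]
force: [0.3, 4.4, 5.0]
gripper_width: 0.249
```

```bash
cat > m.py <<'E'
from h import *
import sys
np.set_printoptions(precision=4,suppress=True)
s=ctrl.get_state();p=camera('wrist');save(p,sys.argv[1]);print(s['time_s'],s['tcp_pos'],s['force'],s['gripper_width'])
q=np.load('q.npy');c,n=np.cos(q[2]),np.sin(q[2]);d=s['tcp_pos'][:2]-q[:2]
print('spectro frame',c*d[0]+n*d[1],-n*d[0]+c*d[1],'reading by model',-(c*d[0]+n*d[1])-.187)
print('mouth top',wproj(s,p,w(q,[-.141,.07,.07])),'bracket',[wproj(s,p,w(q,[-.187-a,-.035,.133]))[0] for a in(.05,.055,.06)])
im=cv2.imread(f'pics/{sys.argv[1]}.png')[190:320,60:320];cv2.imwrite(f'pics/{sys.argv[1]}z.png',cv2.resize(im,None,fx=3,fy=3,interpolation=2))
E
python3 m.py w6
```

```text
10.25 [ 0.4765 -0.021   0.0918] [0.2754 4.3941 5.0467] 0.2494431175066627
spectro frame -0.24040661519337614 0.06937828056722858 reading by model 0.05340661519337614
mouth top [[109.2911 254.294 ]] bracket [array([267.3551,  19.3772]), array([284.7265,  19.3372]), array([302.0937,  19.3795])]
```

View pics/w6.png

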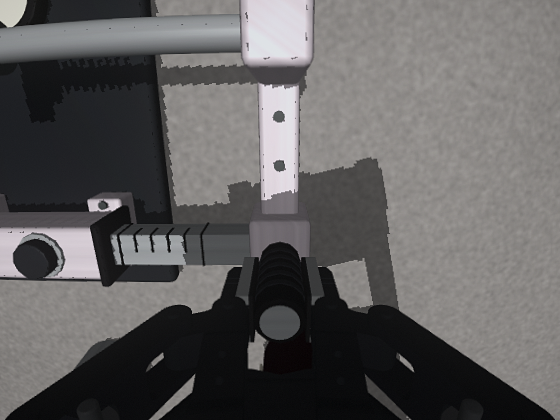

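View pics/w6z.png

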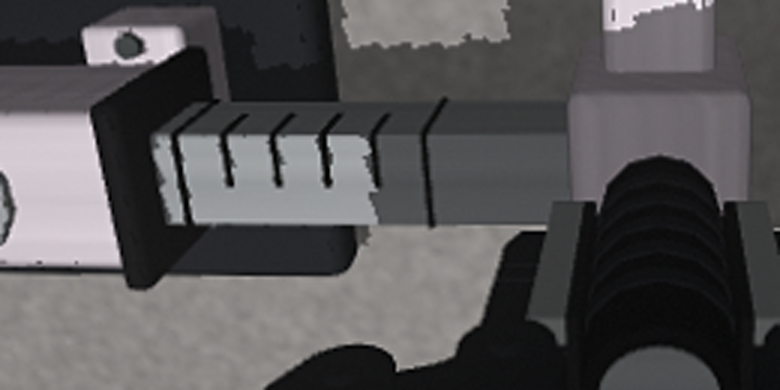

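The scale shows the 50 mm line about 4–5 mm out of the mouth, at (120,243), so it reads about 54.5 mm. The model says 53.4. Another 6 mm to go.

Call:
move_arm([
  [[-1, 0, 0.2, 0, 0], [-1, 0, 0.2, 0, 0], [-1, 0, 0.2, 0, 0], [-1, 0, 0, 0, 0], [-1, 0, 0, 0, 0], [-1, 0, 0, 0, 0], [-1, 0, 0, 0, 0], [-1, 0, 0, 0, 0]],
])

```text
time_s: 11.1
tcp_pos: [0.4751, -0.0263, 0.0918]
tcp_rot: [-0.001, 0.992, -0.128, 0.001]
force: [1.0, 7.6, 5.2]
gripper_width: 0.252
```

```bash
python3 m.py w7
```

```text
11.1 [ 0.4751 -0.0263  0.0918] [1.0132 7.5589 5.2281] 0.25221452063953936
spectro frame -0.2459085582572195 0.06934565043267021 reading by model 0.058908558257219495
mouth top [[100.3903 254.243 ]] bracket [array([248.0528,  19.6236]), array([265.4026,  19.484 ]), array([282.7747,  19.4265])]
```

View pics/w7z.png

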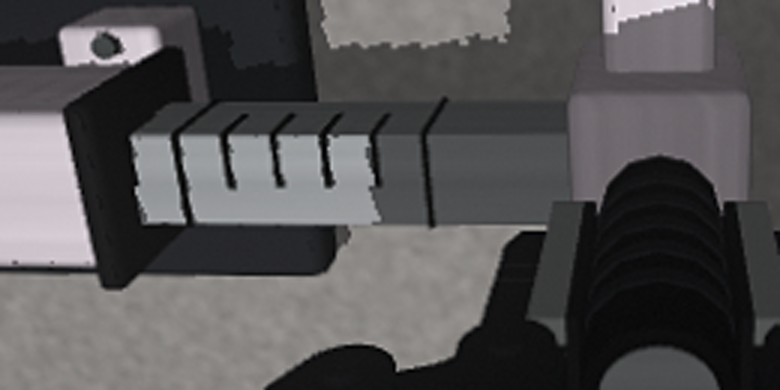

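The mouth meets the rod at x≈132 in the zoomed picture, and the 50 line is at 177 with about 49 px per 10 mm. That reads about 59 mm, and the model and the bracket also give 58.7–58.9. I'll add 1 mm and check that it holds steady.

Call:
move_arm([
  [[-1, 0, 0.1, 0, 0], [-1, 0, 0, 0, 0], [-1, 0, 0, 0, 0], [-1, 0, 0, 0, 0], [-1, 0, 0, 0, 0], [-1, 0, 0, 0, 0], [-1, 0, 0, 0, 0], [-1, 0, 0, 0, 0], [-1, 0, 0, 0, 0], [-1, 0, 0, 0, 0]],
])

```text
time_s: 12.15
tcp_pos: [0.4749, -0.0271, 0.0918]
tcp_rot: [-0.001, 0.992, -0.128, 0.001]
force: [0.8, 7.7, 4.7]
gripper_width: 0.248
```

```bash
python3 m.py w8; python3 -c "
from h import *
p=camera('side');save(p,'s8');print(ctrl.get_state()['tcp_pos'])"
```

```text
12.15 [ 0.4749 -0.0271  0.0918] [0.791  7.6767 4.6622] 0.2478566143121142
spectro frame -0.24673212152920593 0.06933323005482493 reading by model 0.05973212152920593
mouth top [[ 99.0985 254.2488]] bracket [array([245.0959,  19.7107]), array([262.4389,  19.5527]), array([279.8088,  19.4767])]
[ 0.4749339  -0.02713388  0.09183017]
```

View pics/w8z.png

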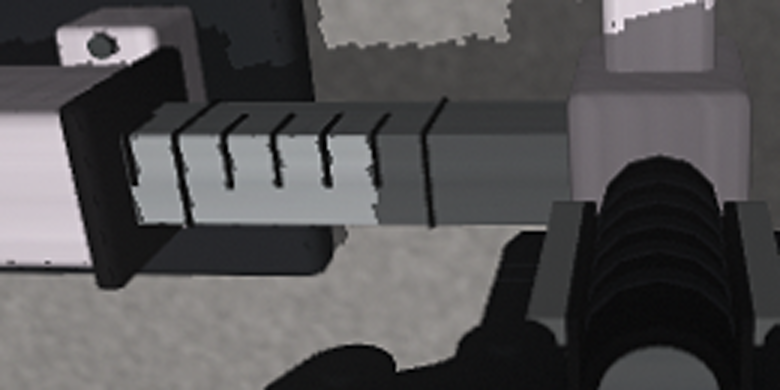

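View pics/s8.png

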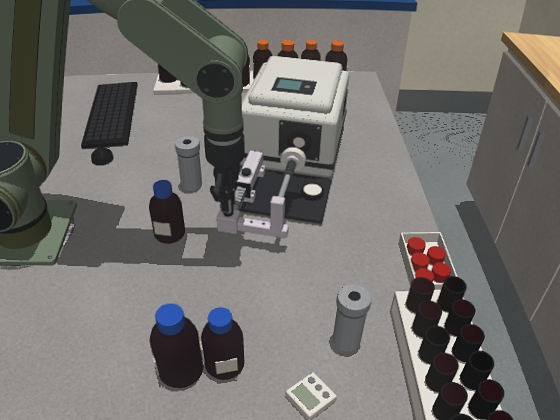

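The 60 mm line is now just showing at the mouth's edge, at about (130,160) in the zoomed picture. The model agrees at 59.7 mm. The side view shows everything else in place, so I'm handing in.

```bash
python3 -c "
from h import *
print(order.hand_in()); s=ctrl.get_state(); print(s['time_s'],s['tcp_pos'],s['gripper_width'],s['force'])"
```

```text
the job is handed in; nothing more can be done
None
the job is handed in; nothing more can be done
```

The sample arm is open at the 60 mm line and still held in the gripper. I handed the job in at about 12 s of the 48 s allowed. I could not read the robot's state after handing in, and no verdict is reported.

- **Release:** I pushed the lock button down about 7 mm with the fingers shut. The arm sprang out to about 19 mm.
- **Draw and hold:** I took the upright grip from above with a 40 N squeeze and drew the arm out along its sleeve.

**Last checks before handing in:**
- **Position:** the 60 mm line was just showing at the sleeve's mouth in the wrist picture. The position worked out from the fitted spectrophotometer pose was 59.7 mm.
- **Hold:** the fingers stood open about 21 mm on the 22 mm bar. The wrist force along the pull was about 7.7 N, where the spring alone should give 5.6 N; part of that is probably sensor offset and friction. The gripper did not move between the last two readings.
- **Other things on the bench:** in the side picture the bottles, pots, tile and timer looked unmoved. I did not measure their positions.

At 54 mm the scale reading and the computed position differed by about 1 mm; by the final position they agreed.

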